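# Lay the standing filament spools down, orange side up

### The job

The white and the grey filament spool have been left standing on their rims on the black mat, where they can roll off the bench. With the fingers, gently push each of them over where it stands so that it ends lying flat on the mat with its orange, labelled side facing up; do not lift or carry them or roll them away, and leave everything else on the mat as it is.

Things in the scene. Friction and masses are not known exactly. Their poses are not given: they have to be found in the camera images.
- white_spool_center (a point): Filament spool, white filament, one orange flange with a small white label and one black: 110 mm diameter, 46 mm wide. Starts standing on its round rims, facing any way. This point: its centre on the axle, 58 mm above the bench standing, 26 mm lying. Its x axis runs along the axle, out of the orange flange: level at the start, straight up when lying orange side up.
- white_spool_face (a point): Centre of the outside of the white spool's orange flange, 23 mm from its centre; 49 mm above the bench when it lies orange side up, 3 mm when wrong side up. Pushed square on the orange flange near its top, the spool tips over the black flange's lower edge, overbalances at about 23 degrees and falls by itself; its centre ends about 78 mm further along the push.
- white_spool: The same white spool: flanges 4 mm thick, filament wound to 84 mm diameter, 0.15 to 0.31 kg, free to roll if pushed along its rim. Origin on the rim, at the point it stands on at the start; x axis as for its centre.
- grey_spool_center (a point): Filament spool, mid-grey filament, one orange flange with a small white label and one black: 110 mm diameter, 46 mm wide. Starts standing on its round rims, facing any way. This point: its centre on the axle, 58 mm above the bench standing, 26 mm lying. Its x axis runs along the axle, out of the orange flange: level at the start, straight up when lying orange side up.
- grey_spool_face (a point): Centre of the outside of the grey spool's orange flange, 23 mm from its centre; 49 mm above the bench when it lies orange side up, 3 mm when wrong side up. Pushed square on the orange flange near its top, the spool tips over the black flange's lower edge, overbalances at about 23 degrees and falls by itself; its centre ends about 78 mm further along the push.
- grey_spool: The same grey spool: flanges 4 mm thick, filament wound to 84 mm diameter, 0.15 to 0.31 kg, free to roll if pushed along its rim. Origin on the rim, at the point it stands on at the start; x axis as for its centre.
- blue_spool_center (a point): A third spool of the same size with blue filament, already lying flat, orange side up, at the far middle of the mat: leave alone. Point at its centre, 26 mm above the bench.
- nozzle_jar_center (a point): Small glass jar with a brass lid, 40 mm diameter, 50 mm tall, near the robot: leave alone. Point at half height.
- glue_stick_center (a point): Glue stick with a green cap standing upright, 31 mm diameter, 88 mm tall, far left: leave alone. Point at half height.
- scraper: Scraper (spatula) lying at the left of the mat, roughly along x, 280 mm long, 65 mm wide at the blade, 20 mm high: leave alone. Origin on the underside near its middle, z up.
- screwdriver: Screwdriver lying at the right of the mat, roughly along x, 200 mm long, 26 mm high: leave alone. Origin on the underside near its middle, z up.
- bracket: Yellow printed bracket, 60 x 40 mm foot with an upright flange, 40 mm high, far right: leave alone. Origin under the middle of its foot.
- mat: Black rubber mat under all the loose things, 560 (x) by 1020 (y) mm, 3 mm thick, fixed; origin at the centre of its underside, on the bench top (z = 0).

How it is judged:
By the outcome, as a careful person would: the job done as asked, in the order asked, and still so for the second after the job is handed in, with the robot touching nothing.
It also fails if it takes over 48 s, if anything falls off the work surface, if the arm or the gripper's body presses on something with over 40 N, if the wrist force passes 120 N, or if a joint passes its speed limit or range.

### The arm

A 6-joint arm with a two-finger parallel gripper is mounted at the origin on the work surface. World frame = base frame: x ahead of the robot, y to its left, z up, the work surface at z = 0. Lengths are in m, angles in rad, forces in N, time in s.
With the tool pointing down it reaches from about 0.3 to 0.775 m from the base axis. Payload 14.6 kg.
Tool frame: the origin (TCP) lies at the very end of the fingers, on their centre line; the grasp point (between the pads) lies 19 mm behind it; x points along the fingers, y is the direction in which the jaws open and shut, and the axes are right-handed (so a half turn about x gives the same grasp; the last joint's range is limited). The gripper opens to 94 mm and grips with 3 to 60 N. Pads are 16 mm wide; open, the fingers measure 119 mm over their backs; the gripper's body (75 mm by 177 mm) begins 78 mm behind the grasp point.
Start: joints at [-1.342, 0.3, 1.521, -0, 1.321, -0.067], TCP at [0.16, -0.526, 0.205] pointing down, gripper open.
Joint ranges: [-3.03, 3.03], [-0.79, 2.21], [0.23, 2.52], [-1.04, 4.18], [0, 3.07], [-2.55, 2.55]. Speed limits (rad/s): [2.22, 2.22, 2.57, 3.14, 3.14, 3.14].

### API

Orientations are given as [roll, pitch, yaw] about the fixed x, y, z axes, in that order (R = Rz(yaw) Ry(pitch) Rx(roll)).
In Python, from station import ctrl, viewer, hand_in gives the robot as it stands. The module is installed in compiled form; this text tells all that it offers.
- The arm moves only by the tool play_rows, never from a script. Its argument "deltas" is a list that holds one entry, the list of rows, each a list of 7 numbers: the shift along the tool's x, y, z in mm, then the turn, a rotation vector about the tool's x, y, z in rad, then the finger opening in mm, from 0 to 94. In form: [[[dx, dy, dz, ax, ay, az, gripper], ...]]. A call has 1 to 10 rows; each row shifts and turns the commanded pose from where the row before left it, along the tool's axes as they then stand; what a row does not reach is not made up. A row lasts 1/10 s, in which the tool goes at most 50 mm and 8.59 degrees, less where a joint would pass 70% of its speed; a pose out of reach is approached as far as the arm can. A call with a gripper value outside its range is refused whole. The fingers move at their own pace and stop on an object; "grip_force" is the grip in N (left out, the last holds). Time passes only in rows, so rows that do not move let the fingers close. It gives the time, the measured TCP pose, the force and the opening at its end, in the units of the state.
- ctrl.get_obs(): the state, without advancing time (a new reading comes with each control period).
- viewer.camera(name): name is "scene" or "top" or "wrist"; returns a dict with "img" (400x640x3 uint8, red, green, blue), "fx", "fy", "cx", "cy" (pixels), "rvec" (rotation vector, rad) and "tvec" (3), from world to camera coordinates, as OpenCV has them. Camera axes: x right, y down, z forward; pixel columns grow to the right and rows downward; lengths in m; the calibration is good to about 2 mm. A picture is of the moment at which its call begins. There is no depth.
- hand_in(): hands the job in, once; it reports no verdict.
The state is a dict: "time_s": time; "qpos": joint angles; "joint_vel": joint speeds; "tau": joint torques, N m; "ee_pos": TCP position; "eef_rot": TCP orientation; "force": force on the tool from outside, world axes, zero at the start; "moment": the same for the moment, N m; "grip_width": finger opening in m.
Only numpy, scipy, OpenCV 4.12 (cv2) and the standard library are available. Lean on these libraries where they do the work, as an engineer would, in place of code of your own. Each camera call takes 0.05 s, during which the arm holds its last target.

## Working session

There is one attempt and no reset: what is moved stays moved. The work goes in short steps, Python scripts to look and compute and a tool call to move; the robot and the scene stay as the last step left them, time stands still between calls to the robot, and variables do not carry over. Pictures are saved under pics/ and viewed, and the job is handed in when it is done.

Besides the shell and the picture viewer there is one more tool, called as name([rows], argument=value, ...), one row to a line, values as JSON. play_rows: Moves the arm, as the interface text tells. Its arguments: {"type":"object","properties":{"deltas":{"type":"array","items":{"type":"array","items":{"type":"array","items":{"type":"number"}}}},"grip_force":{"type":"number"}},"required":["deltas"]}

```bash
mkdir -p pics
cat > h.py <<'E'
import cv2,numpy as np
from station import ctrl,viewer
def cam(n,f):
    c=viewer.camera(n); cv2.imwrite('pics/'+f,c['img'][:,:,::-1]); np.savez('pics/'+f+'.npz',**c); return c
def load(f): return dict(np.load('pics/'+f+'.npz'))
def ray(c,u,v,z):
    R,_=cv2.Rodrigues(np.array(c['rvec'],float)); t=np.array(c['tvec'],float).ravel()
    o=-R.T@t; d=R.T@np.array([(u-c['cx'])/c['fx'],(v-c['cy'])/c['fy'],1]); s=(z-o[2])/d[2]; return o+s*d
def proj(c,p):
    K=np.array([[c['fx'],0,c['cx']],[0,c['fy'],c['cy']],[0,0,1]],float)
    return cv2.projectPoints(np.atleast_2d(np.array(p,float)),np.array(c['rvec'],float),np.array(c['tvec'],float),K,None)[0][:,0]
E
python3 - <<'E'
from h import *
cam('scene','s0.png');c=cam('top','t0.png');print(c['rvec'],c['tvec'],c['fx']);o=ctrl.get_obs();print(o)
E
```

```text
[ 2.15983911 -2.19873251  0.13688462] [-0.00250145  0.60674207  1.25606359] 418.5670187668068
{'time_s': 0.1, 'qpos': array([-1.34157532e+00,  3.00403420e-01,  1.52152119e+00, -1.56520527e-06,
        1.32070337e+00, -6.65554598e-02]), 'joint_vel': array([-0.00020638, -0.0022951 , -0.00050393, -0.00193158,  0.00042765,
       -0.00060621]), 'tau': array([-3.67060784e-05, -5.32647943e+01, -3.53287590e+01,  7.08615454e-02,
        2.34680978e-02, -6.46499166e-05]), 'ee_pos': array([ 0.16028155, -0.52587857,  0.20494879]), 'eef_rot': array([-1.63588741,  1.569761  ,  1.8014821 ]), 'force': array([0.21765508, 0.05023437, 0.64009452]), 'moment': array([-0.00772811,  0.01076966,  0.03245733]), 'grip_width': 0.09429608747153194}
```

View pics/t0.png

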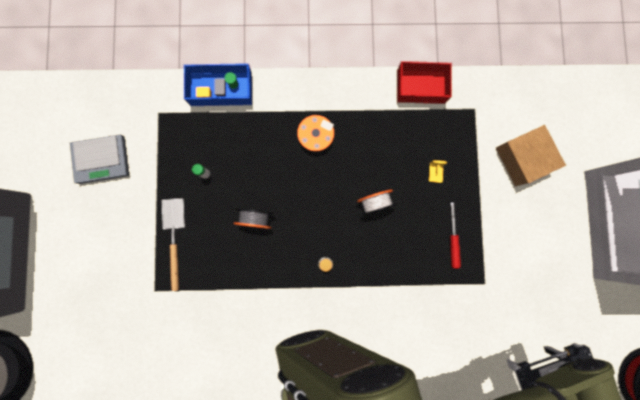

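View pics/s0.png

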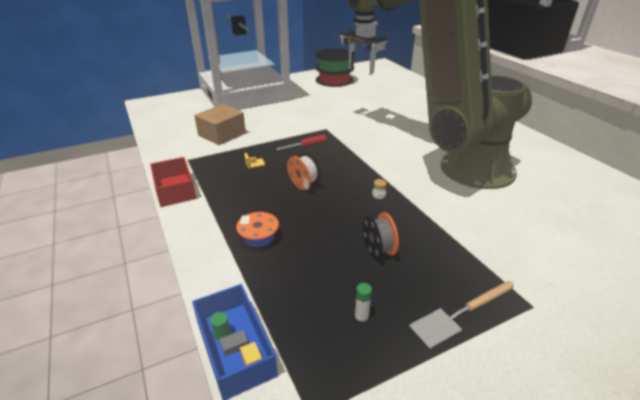

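Run:
```python
from h import *
c=load('t0.png');i=c['img'][:,:,::-1]
a=cv2.resize(i[180:240,225:285],(400,400),interpolation=cv2.INTER_CUBIC);b=cv2.resize(i[170:230,345:405],(400,400),interpolation=cv2.INTER_CUBIC)
cv2.imwrite('pics/t0c.png',np.hstack([a,b]))
c=load('s0.png');i=c['img'][:,:,::-1]
a=cv2.resize(i[195:275,345:425],(400,400),interpolation=cv2.INTER_CUBIC);b=cv2.resize(i[135:215,265:345],(400,400),interpolation=cv2.INTER_CUBIC)
cv2.imwrite('pics/s0c.png',np.hstack([a,b]))
```

```text
(no output)
```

View pics/t0c.png

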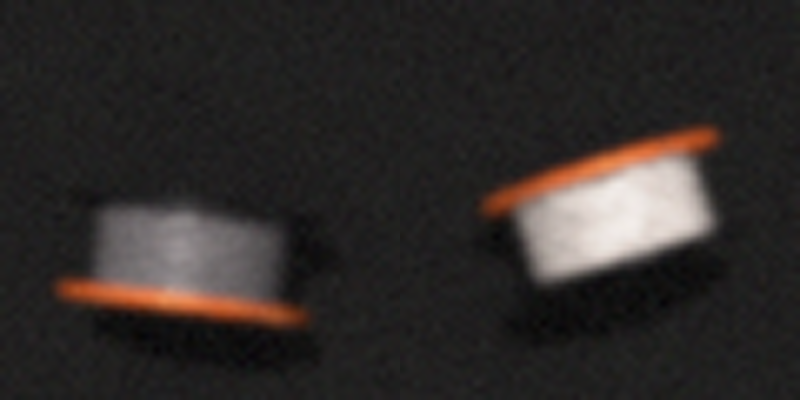

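View pics/s0c.png

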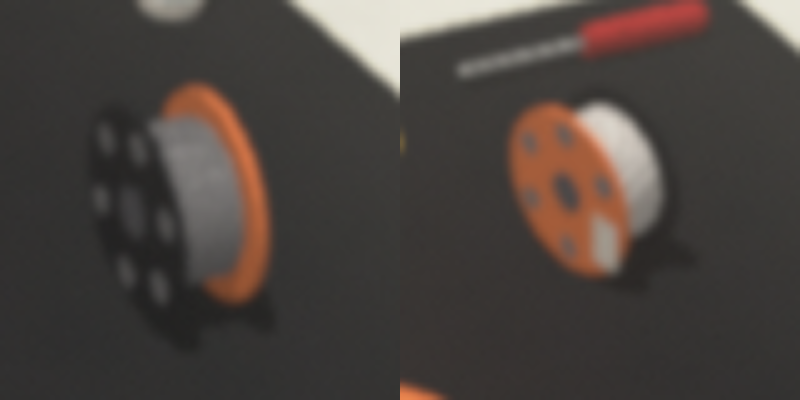

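```bash
cat > fit.py <<'E'
from h import *
from scipy.optimize import minimize
th=np.linspace(0,2*np.pi,60,endpoint=False)
S=4
def cyl(p,ax,a0,a1,r):
    ax=np.array(ax); e1=np.cross([0,0,1.],ax); 
    if np.linalg.norm(e1)<1e-6: e1=np.array([1.,0,0])
    e1/=np.linalg.norm(e1); e2=np.cross(ax,e1)
    return np.vstack([p+a*ax+r*(np.cos(th)[:,None]*e1+np.sin(th)[:,None]*e2) for a in (a0,a1)])
def render(c,x,y,yaw,box):
    p=np.array([x,y,.058]);ax=[np.cos(yaw),np.sin(yaw),0]
    R,_=cv2.Rodrigues(c['rvec']);o=-R.T@c['tvec'].ravel()
    parts=[(.019,.023,.055,1),(-.019,.019,.042,0),(-.023,-.019,.055,0)]
    if np.dot(o-p,ax)>0: parts=parts[::-1]
    u0,v0,u1,v1=box; m=np.zeros(((v1-v0)*S,(u1-u0)*S),np.uint8)
    for a0,a1,r,l in parts:
        q=proj(c,cyl(p,ax,a0,a1,r)); q=(q-[u0-.5,v0-.5])*S
        h=cv2.convexHull(q.astype(np.float32)); cv2.fillConvexPoly(m,np.round(h*16).astype(np.int32),l*255,shift=4)
    return cv2.GaussianBlur(cv2.resize(m/255.,None,fx=1/S,fy=1/S,interpolation=cv2.INTER_AREA),(0,0),.7)
def orange(c,box):
    u0,v0,u1,v1=box;i=c['img'][v0:v1,u0:u1].astype(float)
    return np.clip((i[:,:,0]-i[:,:,2])/ORN,0,1)
ORN=150
if __name__=='__main__':
    t=load('t0.png');s=load('s0.png')
    for n,bt,bs,uv,yaw in [('grey',(228,195,280,240),(350,200,415,270),(253,217),np.pi),('white',(350,180,402,225),(275,145,335,200),(377,202),.2)]:
        ims=[(t,bt,orange(t,bt)),(s,bs,orange(s,bs))]
        x0=ray(t,*uv,.058)[:2]
        def cost(v,sel=(0,1)): return sum(((render(ims[k][0],*v,ims[k][1])-ims[k][2])**2).sum() for k in sel)
        for sel in ((0,1),(0,),(1,)):
            best=min((minimize(cost,[*x0,yaw+d],args=(sel,),method='Nelder-Mead',options=dict(initial_simplex=np.array([[*x0,yaw+d],[x0[0]+.02,x0[1],yaw+d],[x0[0],x0[1]+.02,yaw+d],[*x0,yaw+d+.2]]))) for d in(-.15,.15)),key=lambda r:r.fun)
            print(n,sel,best.x.round(4),np.degrees(best.x[2]).round(1),best.fun)
    print('jar',ray(t,325,264,.05),'blue',ray(t,316,133,.049),'glue',ray(t,197,169,.088), 'brk', ray(t,437,172,.02),'drv',ray(t,452,205,.01),ray(t,456,267,.02))
E
python3 fit.py
```

```text
grey (0, 1) [0.5344 0.1988 3.0057] 172.2 26.78746323443932
grey (0,) [0.5345 0.2015 3.022 ] 173.1 7.5000669257648
grey (1,) [0.5339 0.1988 2.9854] 171.1 17.959882198102505
white (0, 1) [ 0.5761 -0.1716  0.2511] 14.4 141.7133686304232
white (0,) [ 0.5762 -0.1711  0.277 ] 15.9 13.377471904557881
white (1,) [ 0.577  -0.1726  0.0106] 0.6 122.53489993975367
jar [ 0.39364629 -0.01243107  0.05      ] blue [0.79246701 0.00757265 0.049     ] glue [0.67945771 0.35918423 0.088     ] brk [ 0.66976942 -0.37011619  0.02      ] drv [ 0.56591307 -0.41557561  0.01      ] [ 0.37442953 -0.41494939  0.02      ]
```

```bash
cat > st.py <<'E'
from h import *
from scipy.spatial.transform import Rotation as Ro
import sys
o=ctrl.get_obs();R=Ro.from_euler('xyz',o['eef_rot']).as_matrix()
print('t',o['time_s'],'pos',o['ee_pos'].round(4),'F',o['force'].round(2),'q',o['qpos'].round(2),'w',o['grip_width'])
print(R.round(3))
def to(tgt,push):
    # desired tool z = +-push, x down ; print turn about tool x and shift in the turned frame
    pz=np.array([*push,0]);pz/=np.linalg.norm(pz)
    for sg in(1,-1):
        z=pz*sg;x=np.array([0,0,-1.]);y=np.cross(z,x);Rd=np.column_stack([x,y,z])
        print(sg,'turn',Ro.from_matrix(R.T@Rd).as_rotvec().round(4),'shift mm',(1000*Rd.T@(np.array(tgt)-o['ee_pos'])).round(1))
if len(sys.argv)>1:
    a=list(map(float,sys.argv[1:]));to(a[:3],a[3:5])
E
python3 st.py 0.648 -0.151 0.205 -0.963 -0.270
```

```text
t 0.1 pos [ 0.1603 -0.5259  0.2049] F [0.22 0.05 0.64] q [-1.34  0.3   1.52 -0.    1.32 -0.07] w 0.09429608747153194
[[-0.     0.291 -0.957]
 [ 0.001 -0.957 -0.291]
 [-1.    -0.001 -0.   ]]
1 turn [ 0.0224 -0.0001  0.001 ] shift mm [-1.000e-01 -2.293e+02 -5.708e+02]
-1 turn [-3.1192e+00 -1.6000e-03 -1.0000e-04] shift mm [-1.000e-01  2.293e+02  5.708e+02]
```

play_rows([
  [[0, -16, -40, 0.0224, 0, 0, 40], [0, -16, -41, 0, 0, 0, 40], [0, -16, -41, 0, 0, 0, 40], [0, -16, -41, 0, 0, 0, 40], [0, -16, -41, 0, 0, 0, 40], [0, -16, -41, 0, 0, 0, 40], [0, -16, -41, 0, 0, 0, 40], [0, -16, -41, 0, 0, 0, 40], [0, -16, -41, 0, 0, 0, 40], [0, -16, -41, 0, 0, 0, 40]],
])

```text
time_s: 1.1
ee_pos: [0.5115, -0.2594, 0.2052]
eef_rot: [-0.789, 1.57, 2.626]
force: [0.7, -0.0, 0.7]
grip_width: 0.0403
```

play_rows([
  [[0, -17, -41, 0, 0, 0, 40], [0, -17, -41, 0, 0, 0, 40], [0, -17, -40, 0, 0, 0, 40], [0, -17, -40, 0, 0, 0, 40], [0, 0, 0, 0, 0, 0, 40], [0, 0, 0, 0, 0, 0, 40]],
])

```text
time_s: 1.7
ee_pos: [0.648, -0.1511, 0.2045]
eef_rot: [-0.445, 1.569, 2.971]
force: [-0.4, -0.2, 0.3]
grip_width: 0.0401
```

```bash
python3 st.py 0.648 -0.151 0.095 -0.963 -0.270
python3 - <<'E'
from h import *
c=cam('top','t1.png');cam('wrist','w1.png')
cv2.imwrite('pics/t1c.png',cv2.resize(c['img'][150:250,320:420,::-1],(500,500),interpolation=cv2.INTER_CUBIC))
E
```

```text
t 1.7 pos [ 0.648  -0.1511  0.2045] F [-0.35 -0.19  0.26] q [-0.28  0.57  1.15 -0.    1.43  1.01] w 0.040113788141490005
[[-0.001  0.271 -0.962]
 [ 0.    -0.962 -0.271]
 [-1.    -0.001  0.001]]
1 turn [0.0014 0.0013 0.0006] shift mm [ 1.095e+02 -1.000e-01 -0.000e+00]
-1 turn [-3.1402e+00 -1.0000e-03  2.1000e-03] shift mm [1.095e+02 1.000e-01 0.000e+00]
```

View pics/w1.png

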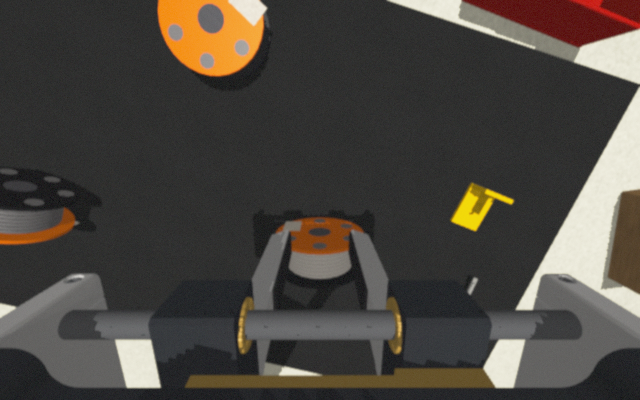

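View pics/t1c.png

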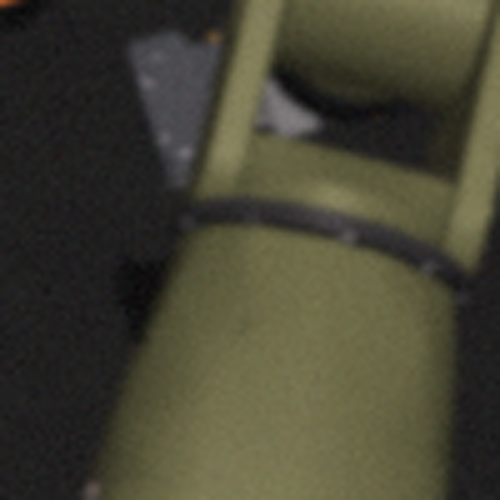

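play_rows([
  [[30, 0, 0, 0, 0, 0, 40], [40, 0, 0, 0, 0, 0, 40], [40, 0, 0, 0, 0, 0, 40], [0, 0, 8, 0, 0, 0, 40], [0, 0, 8, 0, 0, 0, 40], [0, 0, 8, 0, 0, 0, 40], [0, 0, 6, 0, 0, 0, 40], [0, 0, 4, 0, 0, 0, 40], [0, 0, 0, 0, 0, 0, 40]],
])

```text
time_s: 2.7
ee_pos: [0.6151, -0.1611, 0.0964]
eef_rot: [2.556, 1.57, -0.312]
force: [-1.0, 0.3, 0.2]
grip_width: 0.0401
```

play_rows([
  [[0, 0, 3, 0, 0, 0, 40], [0, 0, 3, 0, 0, 0, 40], [0, 0, 3, 0, 0, 0, 40], [0, 0, 3, 0, 0, 0, 40], [0, 0, 3, 0, 0, 0, 40], [0, 0, 3, 0, 0, 0, 40]],
])

```text
time_s: 3.3
ee_pos: [0.5977, -0.1657, 0.0955]
eef_rot: [2.732, 1.571, -0.136]
force: [1.4, 0.3, 0.3]
grip_width: 0.0402
```

```bash
python3 st.py
python3 - <<'E'
from h import *
cam('wrist','w2.png');c=cam('scene','s2.png')
E
```

```text
t 3.3 pos [ 0.5977 -0.1657  0.0955] F [1.41 0.26 0.3 ] q [-0.33  0.56  1.42  0.    1.16  0.97] w 0.04017266845295696
[[ 0.     0.27  -0.963]
 [-0.    -0.963 -0.27 ]
 [-1.     0.    -0.   ]]
```

View pics/w2.png

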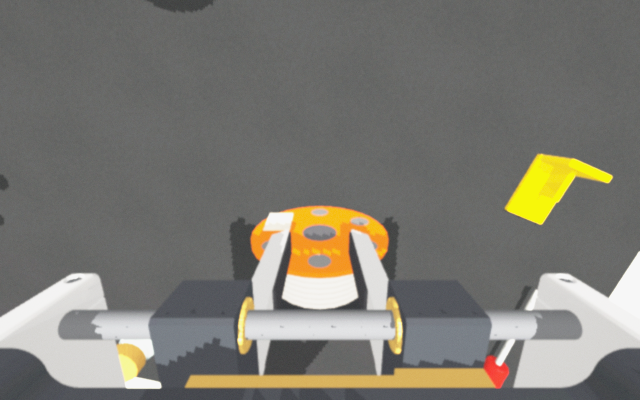

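View pics/s2.png

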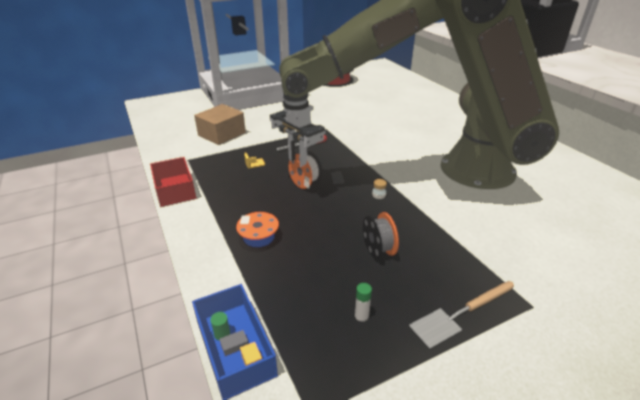

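play_rows([
  [[0, 0, 4, 0, 0, 0, 40], [0, 0, 4, 0, 0, 0, 40], [0, 0, 4, 0, 0, 0, 40], [0, 0, 4, 0, 0, 0, 40], [0, 0, 3, 0, 0, 0, 40], [0, 0, 3, 0, 0, 0, 40], [0, 0, 3, 0, 0, 0, 40]],
])

```text
time_s: 4.1
ee_pos: [0.5736, -0.1725, 0.0954]
eef_rot: [-0.796, 1.571, 2.619]
force: [-0.5, -0.3, -0.1]
grip_width: 0.04
```

```bash
python3 st.py
python3 - <<'E'
from h import *
cam('wrist','w3.png')
E
```

```text
t 4.1 pos [ 0.5736 -0.1725  0.0954] F [-0.46 -0.33 -0.11] q [-0.35  0.51  1.49  0.    1.14  0.94] w 0.040005655195650455
[[-0.     0.27  -0.963]
 [ 0.    -0.963 -0.27 ]
 [-1.    -0.     0.   ]]
```

View pics/w3.png

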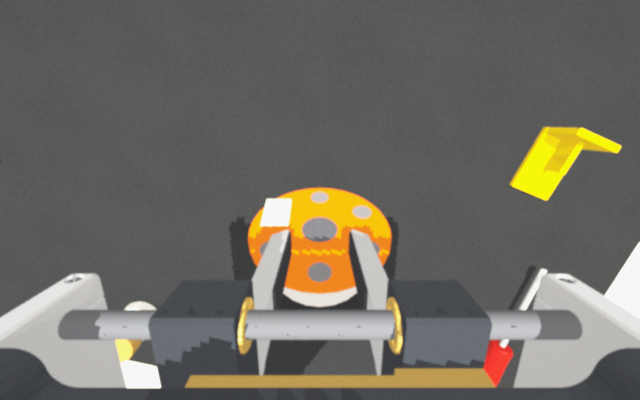

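Near balance; keep going slowly.

play_rows([
  [[0, 0, 3, 0, 0, 0, 40], [0, 0, 3, 0, 0, 0, 40], [0, 0, 3, 0, 0, 0, 40], [0, 0, 3, 0, 0, 0, 40], [0, 0, 0, 0, 0, 0, 40], [0, 0, 0, 0, 0, 0, 40], [0, 0, 0, 0, 0, 0, 40]],
])

```text
time_s: 4.85
ee_pos: [0.5623, -0.1757, 0.0955]
eef_rot: [2.468, 1.571, -0.4]
force: [0.9, 0.4, -0.3]
grip_width: 0.0401
```

```bash
python3 st.py
python3 - <<'E'
from h import *
cam('wrist','w4.png')
E
```

```text
t 4.85 pos [ 0.5623 -0.1757  0.0955] F [ 0.94  0.36 -0.27] q [-0.36  0.49  1.52 -0.    1.13  0.93] w 0.04010105852577399
[[ 0.     0.27  -0.963]
 [-0.    -0.963 -0.27 ]
 [-1.     0.    -0.   ]]
```

View pics/w4.png

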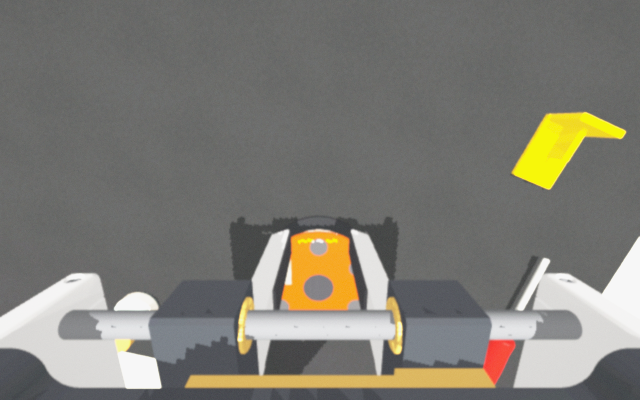

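play_rows([
  [[0, 0, -10, 0, 0, 0, 40], [-30, 0, -10, 0, 0, 0, 40], [-40, 0, 0, 0, 0, 0, 40], [-40, 0, 0, 0, 0, 0, 40], [0, 0, 0, 0, 0, 0, 40]],
])

```text
time_s: 5.4
ee_pos: [0.5839, -0.1706, 0.2113]
eef_rot: [2.535, 1.562, -0.333]
force: [0.1, -0.2, 0.5]
grip_width: 0.0406
```

```bash
python3 st.py 0.460 0.209 0.205 0.992 -0.125
python3 - <<'E'
from h import *
cam('wrist','w5.png')
E
```

```text
t 5.4 pos [ 0.5839 -0.1706  0.2113] F [ 0.09 -0.21  0.54] q [-0.34  0.42  1.34  0.    1.37  0.95] w 0.040633633877260565
[[ 0.009  0.27  -0.963]
 [-0.003 -0.963 -0.27 ]
 [-1.     0.005 -0.007]]
1 turn [-2.7425  0.005  -0.0116] shift mm [   6.3  361.1 -170.4]
-1 turn [ 0.399  -0.0083 -0.0036] shift mm [   6.3 -361.1  170.4]
```

View pics/w5.png

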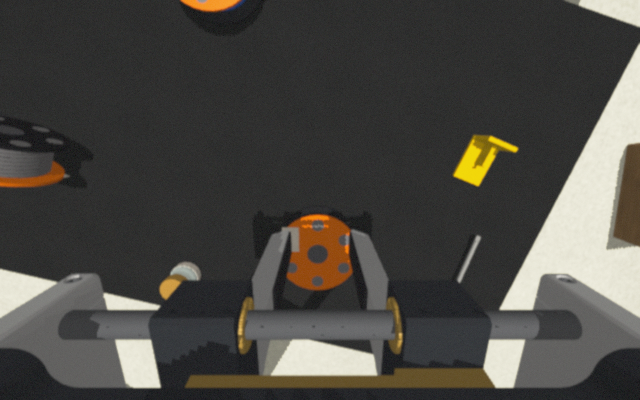

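play_rows([
  [[0, 0, 0, 0.1, 0, 0, 40], [0, 0, 0, 0.1, 0, 0, 40], [0, 0, 0, 0.1, 0, 0, 40], [0, 0, 0, 0.1, 0, 0, 40], [0, 0, 0, 0, 0, 0, 40]],
])

```text
time_s: 5.95
ee_pos: [0.5815, -0.17, 0.2041]
eef_rot: [-0.226, 1.569, 2.787]
force: [-0.0, 0.3, -0.0]
grip_width: 0.0399
```

play_rows([
  [[0, -36, 17, 0, 0, 0, 40], [0, -36, 17, 0, 0, 0, 40], [0, -36, 17, 0, 0, 0, 40], [0, -36, 17, 0, 0, 0, 40], [0, -36, 17, 0, 0, 0, 40], [0, -36, 17, 0, 0, 0, 40], [0, -36, 17, 0, 0, 0, 40], [0, -36, 17, 0, 0, 0, 40], [0, -36, 17, 0, 0, 0, 40], [0, -36, 17, 0, 0, 0, 40]],
])

```text
time_s: 6.95
ee_pos: [0.4575, 0.2099, 0.2049]
eef_rot: [0.481, 1.57, -2.784]
force: [0.8, -1.5, 1.1]
grip_width: 0.0404
```

play_rows([
  [[0, 0, 0, 0, 0, 0, 40], [0, 0, 0, 0, 0, 0, 40]],
])

```text
time_s: 7.15
ee_pos: [0.4581, 0.2088, 0.2049]
eef_rot: [0.608, 1.57, -2.656]
force: [0.2, -0.5, 1.0]
grip_width: 0.0397
```

```bash
python3 st.py 0.460 0.209 0.095 0.992 -0.125
python3 - <<'E'
from h import *
cam('wrist','w6.png');cam('top','t6.png')
E
```

```text
t 7.15 pos [0.4581 0.2088 0.2049] F [ 0.23 -0.5   1.02] q [ 0.35  0.2   1.65 -0.    1.29  2.05] w 0.03968613766432997
[[-0.001 -0.122 -0.992]
 [-0.    -0.992  0.122]
 [-1.     0.     0.001]]
1 turn [-3.1388e+00  8.0000e-04  1.1000e-03] shift mm [109.9   0.5   1.9]
-1 turn [ 0.0028  0.0007 -0.0005] shift mm [109.9  -0.5  -1.9]
```

View pics/w6.png

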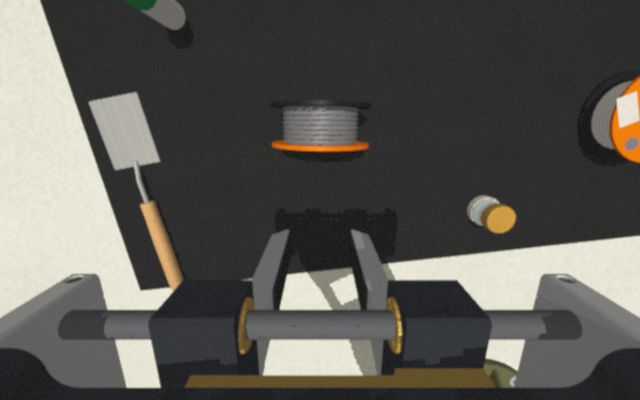

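View pics/t6.png

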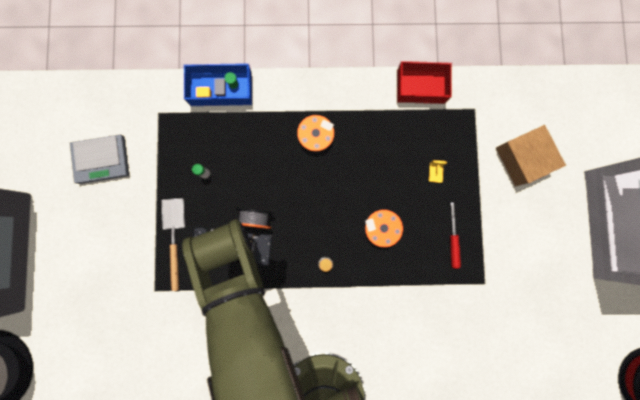

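play_rows([
  [[30, 0, 0, 0, 0, 0, 40], [40, 0, 0, 0, 0, 0, 40], [40, 0, 0, 0, 0, 0, 40], [0, 0, -8, 0, 0, 0, 40], [0, 0, -8, 0, 0, 0, 40], [0, 0, -8, 0, 0, 0, 40], [0, 0, -8, 0, 0, 0, 40], [0, 0, -4, 0, 0, 0, 40], [0, 0, 0, 0, 0, 0, 40]],
])

```text
time_s: 8.15
ee_pos: [0.4947, 0.2037, 0.096]
eef_rot: [-2.693, 1.57, 0.322]
force: [-1.0, 0.4, -0.3]
grip_width: 0.0403
```

play_rows([
  [[0, 0, -3, 0, 0, 0, 40], [0, 0, -3, 0, 0, 0, 40], [0, 0, -3, 0, 0, 0, 40], [0, 0, -3, 0, 0, 0, 40], [0, 0, -3, 0, 0, 0, 40], [0, 0, -3, 0, 0, 0, 40]],
])

```text
time_s: 8.75
ee_pos: [0.5121, 0.2015, 0.0955]
eef_rot: [-0.614, 1.571, 2.401]
force: [0.3, 0.9, 0.6]
grip_width: 0.0399
```

```bash
python3 st.py
python3 - <<'E'
from h import *
cam('wrist','w7.png')
E
```

```text
t 8.75 pos [0.5121 0.2015 0.0955] F [0.25 0.87 0.62] q [0.31 0.42 1.64 0.   1.09 2.01] w 0.03993587784631761
[[-0.    -0.126 -0.992]
 [ 0.    -0.992  0.126]
 [-1.    -0.     0.   ]]
```

View pics/w7.png

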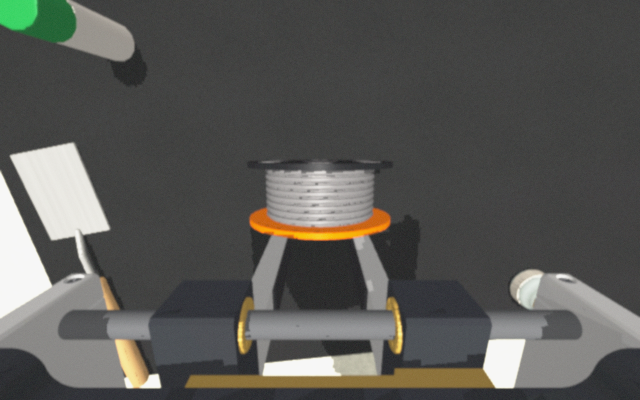

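In contact, centred and starting to tip. Continue.

play_rows([
  [[0, 0, -4, 0, 0, 0, 40], [0, 0, -4, 0, 0, 0, 40], [0, 0, -4, 0, 0, 0, 40], [0, 0, -4, 0, 0, 0, 40], [0, 0, -3, 0, 0, 0, 40], [0, 0, -3, 0, 0, 0, 40], [0, 0, -3, 0, 0, 0, 40]],
])

```text
time_s: 9.5
ee_pos: [0.5369, 0.1983, 0.0954]
eef_rot: [-0.629, 1.571, 2.385]
force: [1.0, 0.4, -0.2]
grip_width: 0.0399
```

play_rows([
  [[0, 0, -3, 0, 0, 0, 40], [0, 0, -3, 0, 0, 0, 40], [0, 0, -3, 0, 0, 0, 40], [0, 0, -3, 0, 0, 0, 40], [0, 0, 0, 0, 0, 0, 40], [0, 0, 0, 0, 0, 0, 40], [0, 0, 0, 0, 0, 0, 40]],
])

```text
time_s: 10.2
ee_pos: [0.5485, 0.1968, 0.0954]
eef_rot: [0.379, 1.571, -2.889]
force: [-0.1, 0.5, 0.1]
grip_width: 0.0401
```

```bash
python3 st.py
python3 - <<'E'
from h import *
cam('wrist','w8.png')
E
```

```text
t 10.2 pos [0.5485 0.1968 0.0954] F [-0.09  0.46  0.12] q [0.28 0.48 1.54 0.   1.12 1.98] w 0.04011057406791601
[[-0.    -0.126 -0.992]
 [-0.    -0.992  0.126]
 [-1.     0.     0.   ]]
```

View pics/w8.png

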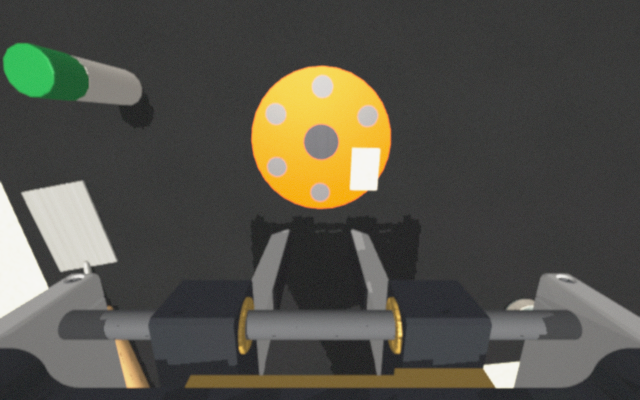

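Grey spool is flat, label up. Retreat upward and check.

play_rows([
  [[-10, 0, 20, 0, 0, 0, 40], [-40, 0, 30, 0, 0, 0, 40], [-40, 0, 30, 0, 0, 0, 40], [-30, 0, 20, 0, 0, 0, 40], [-30, 0, 20, 0, 0, 0, 40], [-20, 0, 0, 0, 0, 0, 40], [0, 0, 0, 0, 0, 0, 40], [0, 0, 0, 0, 0, 0, 40]],
])

```text
time_s: 11.05
ee_pos: [0.4295, 0.2119, 0.2648]
eef_rot: [0.636, 1.571, -2.632]
force: [-0.1, -0.3, -0.2]
grip_width: 0.0399
```

```bash
python3 st.py
python3 - <<'E'
from h import *
cam('top','t9.png');cam('scene','s9.png')
a=load('t9.png')
print('white',ray(a,384,228,.049),proj(a,[[.5,-.192,.049],[.611,.189,.049]]))
E
```

```text
t 11.05 pos [0.4295 0.2119 0.2648] F [-0.06 -0.35 -0.23] q [ 0.38  0.1   1.62 -0.    1.42  2.08] w 0.03991790284293806
[[-0.    -0.126 -0.992]
 [-0.    -0.992  0.126]
 [-1.     0.     0.   ]]
white [ 0.49725434 -0.19253345  0.049     ] [[383.79324737 227.09064635]
 [257.00822464 192.60579664]]
```

View pics/t9.png

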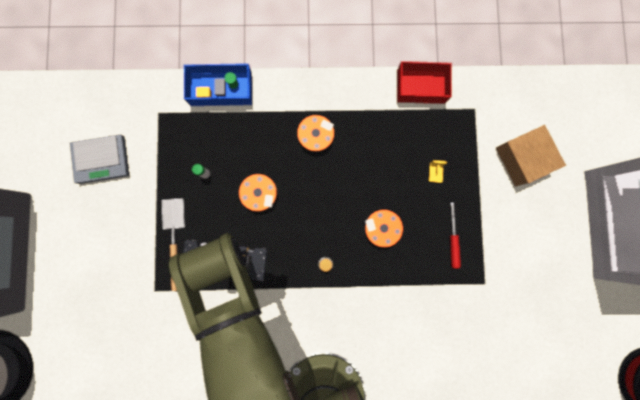

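View pics/s9.png

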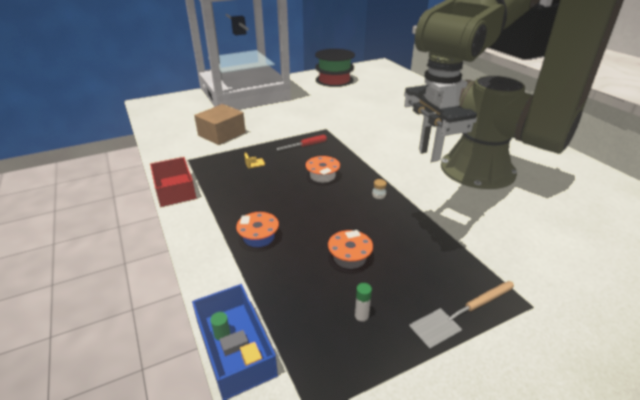

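Both spools lie flat, orange side up, at (384,228) and (257,192) in the top view, where I predicted. Everything else is unmoved and the arm is clear.

```bash
python3 -c "
from station import hand_in
print(hand_in())"
```

```text
the job is handed in; nothing more can be done
None
```

I tipped the white spool over first, then the grey one. For each I pushed slowly and squarely near the top of the orange flange with the two fingertips 40 mm apart. The force readings between moves stayed below about 2 N.

In the last top and scene pictures both spools lie flat on the mat, orange labelled side up. Each is within about 3 mm of where a straight tip-over should leave it. The other items look unmoved to the eye, and the arm was raised clear and touching nothing. I handed in at about 11 s, and no check failed. One early measurement disagreed: the scene camera alone put the white spool's heading about 15° off the top-view value. I used the top view, and the wrist camera picture then confirmed it.

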